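Clamp a glued stretcher bar until the force tab pops out

TASK

Press the freshly glued stretcher bar in the bench clamp: lay it along the platen, centred under the screw, with one end gently up against the back stop, and let go of it. Then turn the crank clockwise until the steel force tab has popped well out of the gauge housing (more than half of its 14 mm travel), and stop there and let go, before the clamp is screwed up hard and crushes the bar. Also leave the other things on the table where they are.

Things in the scene. Friction and masses are not known exactly. Their poses are not given: they have to be found in the camera images.
- clamp: Grey bench clamp, fixed to the table. Origin: on the table under its vertical screw axis; x from its open front to the column at its back, z up. In its frame, mm: base x -105 to 70, y -35 to 35, 12 high; column x 38 to 68; over-arm x -19 to 68, y -19 to 19, z 94 to 130; black gauge housing on its side, x -45 to 5, y -61 to -33, 34 high, the force tab in its outer face.
- screw_axis (a point): Point on the screw axis at the top of the over-arm (clamp x 0, y 0, z 130 mm). Below the arm the screw carries a flat round foot, 26 mm across, that does not rotate; at the start it is somewhere 8 to 16 mm above the top of a seated bar. Above, it carries the crank. Crank and foot go down 10 mm a turn (1.59 mm per rad) when turned clockwise seen from above.
- crank_knob (a point): Centre of the crank's upright wooden grip, 20 mm across and 36 mm tall, which spins freely on its pin: hold it without turning the hand and lead it round the screw axis at 40 mm radius. The crank arm is 18 mm below this point. Starts anywhere but over the clamp's front. Takes about 3 N with the foot free, 5.5 N when the tab comes out; stays where it is left.
- platen: Steel strip on which the bar is laid: clamp x -100 to 28, y -20 to 20, top at z 32 mm; origin as the clamp's. It stands on springs preloaded to 60 N: below that it does not give, above it sinks 1 mm per 4 N and after 2.8 mm meets a solid stop (71 N), past which the squeeze climbs steeply; over 110 N crushes the bar.
- back_stop: Upright steel stop at the back end of the platen: its face, at clamp x = 30 mm, looks to the clamp's front; y -22 to 22, z 33 to 55 mm. Origin as the clamp's. Thin: push the bar on it with less than 25 N.
- bar: Glued stretcher bar: plain wood in two layers, 200 long (its x) x 30 wide (y) x 22 mm thick (z), about 75 g, both ends alike. Origin: centre of its underside. Starts flat on the table. Seated, its origin is at clamp x -70, y 0, z 32 mm, and it sticks out in front; held 30 mm from its middle (clamp x -100) it is clear of the crank. Held far from its middle it may pivot in the fingers.
- force_tab (a joint): How far the steel force tab stands out of the gauge housing, m: 0 flush, 0.014 fully out. Stays 0 until the squeeze reaches 60 N, then comes out 5 mm per mm of platen sinking, that is 8 mm per rad of crank turn: half out (7 mm, which counts as popped) 0.9 rad after it starts to move, fully out after 1.75 rad, with the platen on its solid stop.
- tab_tip (a point): Middle of the outer end of the force tab, a steel strip 16 wide and 5 mm thick; flush, it is at clamp x -20, y -62, z 20 mm; it comes out to clamp -y.
- small_jar: Bystander: small round jar with a dark lid, 39 mm across, 55 mm tall. Origin: centre of its underside.
- ink_bottle: Bystander: small dark bottle with a white cap, 39 mm across, 77 mm tall. Origin: centre of its underside.
- muller: Bystander: white pestle-shaped glass muller, 50 mm across, 76 mm tall. Origin: centre of its underside.
- tube: Bystander: paint tube lying down, 27 x 100 x 19 mm. Origin: centre of its underside.
- pumice_stone: Bystander: rough dark pumice stone, 41 x 48 x 24 mm. Origin: centre of its underside.
- tin_jar: Bystander: squat jar with a tin lid, 51 mm across, 41 mm tall. Origin: centre of its underside.
- wedge: Bystander: small wooden wedge, 30 x 24 x 8 mm. Origin: centre of its underside.

How it is judged:
On the way, in this order (a step that is already met when the one before it is completed fails the run):
1. the bar lies released on the platen, in line and centred, its end at the back stop (x of bar in the frame of clamp between -0.075 and -0.065 m and y of bar in the frame of clamp between -0.006 and 0.006 m and z of bar in the frame of clamp between 0.027 and 0.035 m and angle between the x axis of bar and the x axis of clamp, either way round below 0.07 rad and contact force between the fingers and bar below 0.3 N and linear speed of bar below 0.01 m/s and value of joint force_tab below 0.003 m), for 0.2 s.
2. the screw squeezes the bar and the force tab has popped out (value of joint force_tab above 0.007 m and contact force between bar and platen above 50 N), for 0.1 s.
At the end, for the whole second after the job is handed in: The bar lies in the clamp along the platen (within 4 degrees), within 6 mm of centred under the screw, its end within 5 mm of the back stop, at rest and released; the screw holds it on the platen with 50 to 100 N and the force tab stands at least 7 mm out (all of step 2 and x of bar in the frame of clamp between -0.075 and -0.065 m and y of bar in the frame of clamp between -0.006 and 0.006 m and z of bar in the frame of clamp between 0.027 and 0.035 m and angle between the x axis of bar and the x axis of clamp, either way round below 0.07 rad and contact force between the fingers and bar below 0.3 N and linear speed of bar below 0.01 m/s and contact force between bar and platen below 100 N); the robot touches nothing.
It fails at once if the bar is crushed: pressed on the platen with more than 110 N (contact force between bar and platen above 110 N).
It fails at once if the bar is rammed into the back stop with more than 25 N (contact force between bar and back_stop above 25 N).
It fails at once if a bystander is moved by more than 30 mm (distance of any of small_jar, ink_bottle, muller, tube, pumice_stone, tin_jar, wedge from where it was at the start of the episode above 0.03 m).
It also fails if it takes over 72 s, if anything falls off the work surface, if the arm or the gripper's body presses on something with over 40 N, if the wrist force passes 120 N, or if a joint passes its speed limit or range.

ROBOT

A 7-joint arm with a two-finger parallel gripper is mounted at the origin on a cart in front of the work surface, level with it; the furniture and walls round the work are solid. World frame = base frame: x ahead of the robot, y to its left, z up, the work surface at z = 0. Lengths are in m, angles in rad, forces in N, time in s.
With the tool pointing down it reaches from about 0.4 to 0.875 m from the base axis. Payload 19.3 kg.
Tool frame: the origin (TCP) lies at the very end of the fingers, on their centre line; the grasp point (between the pads) lies 19 mm behind it; z points along the fingers, y is the line along which they close (so a half turn about z gives the same grasp; the last joint's range is limited). The gripper opens to 85 mm and grips with 20 to 120 N. Pads are 22 mm wide; open, the fingers measure 114 mm over their backs; the gripper's body (76 mm by 85 mm) begins 54 mm behind the grasp point. The pads swing forward as they close: fully open they stand 13 mm farther back than shut.
Start: joints at [-1.398, 0.521, -0.036, 1.599, 0.021, 1.021, -0.113], TCP at [0.15, 0.607, 0.231] pointing down, gripper open.
Joint ranges: [-2.91, 2.91], [-0.3, 2.13], [-1.5, 1.42], [0.17, 2.43], [-1.26, 4.41], [0.16, 1.93], [-2.52, 2.52]. Speed limits (rad/s): [1.89, 1.89, 2.39, 2.39, 3.01, 3.01, 3.01].

INTERFACE

Orientations are given as [roll, pitch, yaw] about the fixed x, y, z axes, in that order (R = Rz(yaw) Ry(pitch) Rx(roll)).
In Python, from workcell import monitor, optics, job_done gives the robot as it stands.
- The arm moves only by the shell command python3 -m handwheel 'ROWS' [FORCE]. ROWS is JSON, a list of rows, each an object of numbers: "dx", "dy", "dz": the shift along the tool's x, y, z in cm; "wx", "wy", "wz": the turn, a rotation vector about the tool's x, y, z in rad; "claw": the opening in per cent of the stroke, from 0 (shut) to 100 (fully open). A call has 1 to 8 rows; each row shifts and turns the commanded pose from where the row before left it, along the tool's axes as they then stand; what a row does not reach is not made up. A row lasts 1/8 s, in which the tool goes at most 62.5 mm and 10.7 degrees, less where a joint would pass 70% of its speed; a pose out of reach is approached as far as the arm can. A call with a gripper value outside its range is refused whole. The fingers move at their own pace and stop on an object; FORCE is the grip in N (left out, the last holds). Time passes only in rows, so rows that do not move let the fingers close. It gives the time, the measured TCP pose, the force, the opening and the grip force at its end, in the units of the state.
- monitor.observe(): the state, without advancing time (a new reading comes with each control period).
- optics.grab_frame(name): name is "scene" or "top"; returns a dict with "frame" (384x512x3 uint8, blue, green, red), "fovy" (degrees; the focal length in pixels is half the picture's height over the tangent of half this angle, whatever the lens; pixels are square), "cx", "cy" (the principal point, pixels), "k1" (the pictures are not rectified: a ray, as slopes to the right and down, at radius r is drawn at 1 + k1 r^2 times it, then the intrinsics apply), "R" (3x3) and "t" (3): a world point X has camera coordinates R X + t. Camera axes: x right, y down, z forward; pixel columns grow to the right and rows downward; lengths in m; the calibration is good to about 2 mm. A picture is of the moment at which its call begins. There is no depth.
- job_done(): hands the job in; it is judged then, once.
Trained networks look in the newest picture that a camera, given by its name, has taken for a name from the list of things; names that differ only in an ending like _2 or _b are one class to them, and where a whole thing is asked for, a point or a joint stands for the part that bears it (a point fixed in the world has none). Each returns a list of dicts, best first, with "p" (0 to 1); they miss things now and then, are a little off and sometimes report something else, mostly with a low value. They report only what shows in the picture. A call takes as long as a camera call.
- optics.masks_of(name, camera): "region" (384x512 bool, what is visible of it) and "rect" ([left, top, width, height] in pixels, round what is visible of it).
The state is a dict: "clock": time; "qpos": joint angles; "qd": joint speeds; "joint_efforts": joint torques, N m; "position": TCP position; "tool_rot": TCP orientation; "force": force on the tool from outside, world axes, zero at the start; "moment": the same for the moment, N m; "grip_width": finger opening in m; "finger_force": force on a finger pad.
Only numpy, scipy, OpenCV 4.12 (cv2) and the standard library are available. Lean on these libraries where they do the work, as an engineer would, in place of code of your own. Each camera call takes 0.05 s, during which the arm holds its last target. There are 200 camera calls.

## Working session

There is one attempt and no reset: what is moved stays moved. The work goes in short steps, Python scripts to look and compute and a shell command to move; the robot and the scene stay as the last step left them, time stands still between calls to the robot, and variables do not carry over. Pictures are saved under pics/ and viewed, at most 10 in all, crops included, and the job is handed in when it is done.

```bash
mkdir -p pics
cat > h.py <<'E'
import numpy as np, cv2
from workcell import monitor, optics, job_done
def grab(n):
    return optics.grab_frame(n)
def K(f):
    h,w=f["frame"].shape[:2]; F=h/2/np.tan(np.radians(f["fovy"])/2)
    return F
def ray(f,u,v):
    F=K(f); d=np.array([(u-f["cx"])/F,(v-f["cy"])/F]); s=d.copy()
    for _ in range(20): s=d/(1+f["k1"]*(s@s))
    R=np.array(f["R"]); t=np.array(f["t"])
    return -R.T@t, R.T@np.array([s[0],s[1],1.])
def atz(f,u,v,z):
    c,d=ray(f,u,v); return c+d*(z-c[2])/d[2]
def proj(f,X):
    p=np.array(f["R"])@np.array(X)+np.array(f["t"]); s=p[:2]/p[2]; s=s*(1+f["k1"]*(s@s))
    return s*K(f)+[f["cx"],f["cy"]]
def tri(obs):
    A=np.zeros((3,3));b=np.zeros(3)
    for f,u,v in obs:
        c,d=ray(f,u,v); d=d/np.linalg.norm(d); P=np.eye(3)-np.outer(d,d); A+=P;b+=P@c
    return np.linalg.solve(A,b)
E
python3 - <<'E'
from h import *
s=monitor.observe(); print(s["clock"],s["position"],s["tool_rot"],s["grip_width"])
for n in("scene","top"):
    f=grab(n); cv2.imwrite(f"pics/{n}0.png",f["frame"]); c,d=ray(f,256,192); print(n,c.round(3),d.round(2),f["fovy"],f["k1"])
    for t in("bar","clamp","crank_knob","platen","back_stop","force_tab"):
        r=optics.masks_of(t,n)
        for m in r[:2]:
            ys,xs=np.nonzero(m["region"]); print(t,round(m["p"],2),m["rect"],xs.mean().round(1),ys.mean().round(1),len(xs))
E
```

```text
0.0 [0.15022137 0.60633863 0.2307287 ] [-3.14046674e+00  7.19406966e-05  2.89875571e+00] 0.08536098700956014
scene [ 0.04  -0.236  0.937] [ 0.45  0.44 -0.78] 50.74614006481393 -0.05668806519341201
bar 0.8 [192.4, 156.2, 61.3, 36.0] 223.7 174.1 728
clamp 0.89 [225.1, 163.0, 62.0, 79.5] 259.1 211.1 2354
crank_knob 0.45 [265.1, 163.2, 6.9, 12.0] 267.3 168.5 103
platen 0.97 [229.7, 191.0, 37.2, 36.3] 249.1 209.6 521
back_stop 0.6 [159.5, 145.6, 15.0, 23.1] 166.6 158.9 243
top [0.377 0.247 1.376] [ 0.12 -0.   -0.99] 50.358332126148156 -0.06448878890448667
bar 0.67 [198.9, 161.2, 17.0, 55.2] 206.4 191.5 490
clamp 0.77 [235.1, 183.6, 55.7, 38.6] 261.7 203.6 1333
crank_knob 0.4 [262.2, 182.7, 4.9, 5.8] 263.2 184.1 42
```

Run:
```python
import cv2,numpy as np
a=cv2.imread("pics/scene0.png")[120:260,140:320]; b=cv2.imread("pics/top0.png")[130:270,150:330]
cv2.imwrite("pics/a0.png",cv2.resize(np.vstack([a,b]),None,fx=2.14,fy=2.14,interpolation=2) if 0 else np.hstack([cv2.resize(x,None,fx=2.2,fy=2.2,interpolation=2) for x in(a,b)]))
```

```text
(no output)
```

View pics/a0.png

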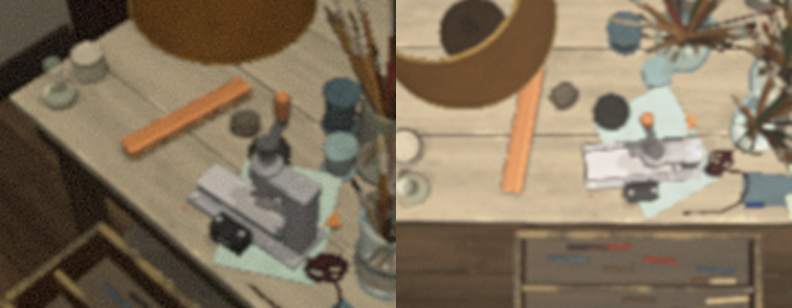

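View pics/scene0.png

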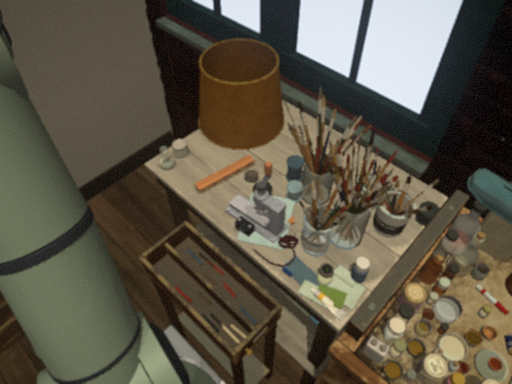

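View pics/top0.png

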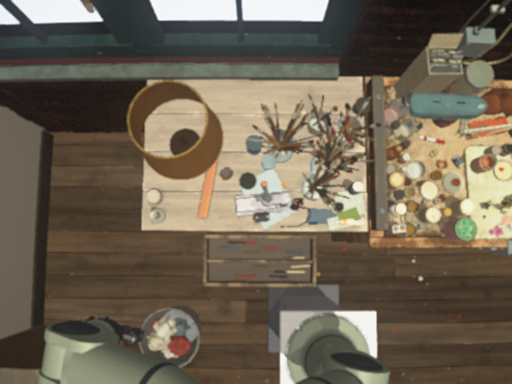

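The pictures show the bar (orange, scene about (192..253, 156..192)), the far end of which is partly hidden by the lampshade in the top view. The clamp is at about (259,211) in scene and (262,204) in top, with its open front to the image left. The knob stands behind it, towards +x. Next I fit box models to the masks.

```bash
cat >> h.py <<'E'
from scipy.optimize import minimize
def box(x0,x1,y0,y1,z0,z1): return np.array([[x,y,z] for x in(x0,x1) for y in(y0,y1) for z in(z0,z1)])/1000.
CL=[box(-105,70,-35,35,0,12),box(38,68,-19,19,12,130),box(-19,68,-19,19,94,130),box(-45,5,-61,-33,0,34),box(-100,28,-20,20,12,32)]
def place(P,p):
    c,s=np.cos(p[2]),np.sin(p[2]); return P@np.array([[c,s,0],[-s,c,0],[0,0,1]])+[p[0],p[1],p[3] if len(p)>3 else 0]
def render(f,boxes,p,S=4):
    im=np.zeros((384*S,512*S),np.uint8)
    for b in boxes:
        q=np.array([proj(f,X) for X in place(b,p)]); h=cv2.convexHull(((q+.5)*S*16).astype(np.int32))
        cv2.fillConvexPoly(im,h,255,shift=4)
    return cv2.resize(im,(512,384),interpolation=cv2.INTER_AREA)/255.
def iou(a,b): return np.minimum(a,b).sum()/np.maximum(a,b).sum()
def fit(obs,boxes,p0,step):
    def cost(p): return sum(1-iou(render(f,boxes,p),m) for f,m in obs)
    s=np.array([p0]+[np.array(p0)+np.eye(len(p0))[i]*step[i] for i in range(len(p0))])
    r=minimize(cost,p0,method="Nelder-Mead",options=dict(initial_simplex=s,maxiter=150,xatol=1e-4,fatol=1e-4)); return r.x,r.fun
E
python3 - <<'E'
from h import *
import pickle
F={n:grab(n) for n in("scene","top")}
M={}
for t in("bar","clamp","crank_knob"):
    for n in F:
        r=optics.masks_of(t,n)
        if r: M[t,n]=r[0]["region"].astype(float); print(t,n,r[0]["p"])
pickle.dump((F,M),open("m.pkl","wb"))
hsv=cv2.cvtColor(F["scene"]["frame"],cv2.COLOR_BGR2HSV)
f,g=F["scene"],F["top"]
B=[box(-100,100,-15,15,0,22)]
c=atz(f,223.7,174.1,.011); print("bar c",c.round(3), "top", atz(g,206,191.5,.02).round(3))
for y in(0.1,-.1,0): print(fit([(f,M["bar","scene"])],B,[c[0],c[1],y],[.02,.02,.2]))
print("with z",fit([(f,M["bar","scene"])],B,[c[0],c[1],0,0.],[.02,.02,.1,.01]))
c=atz(g,258,204,.05); print("cl",c.round(3))
for o in([(f,M["clamp","scene"]),(g,M["clamp","top"])],[(f,M["clamp","scene"])],[(g,M["clamp","top"])]):
    print(fit(o,CL,[c[0],c[1],-1.57],[.02,.02,.15]))
def cen(t,n): ys,xs=np.nonzero(M[t,n]); return xs.mean(),ys.mean()
print("knob",tri([(f,*cen("crank_knob","scene")),(g,*cen("crank_knob","top"))]))
for z in(0,.1,.2,.3): print("shade left edge scene,top:",z,atz(f,199,128,z).round(3),atz(f,240,146,z).round(3),atz(g,190,178,z).round(3))
E
```

```text
bar scene 0.75
bar top 0.59
clamp scene 0.7
clamp top 0.79
crank_knob scene 0.53
bar c [0.553 0.403 0.011] top [0.544 0.41  0.02 ]
(array([ 0.55924017,  0.40186501, -0.14904275]), np.float64(0.05432053228163236))
(array([ 0.55866039,  0.40190369, -0.15693912]), np.float64(0.05321770448298735))
(array([ 0.55898831,  0.4021727 , -0.15436603]), np.float64(0.05249530529790003))
with z (array([ 0.55368303,  0.39574742, -0.1522824 ,  0.00882203]), np.float64(0.056297419623591693))
cl [0.5   0.236 0.05 ]
(array([ 0.50896589,  0.20939913, -1.48089575]), np.float64(0.2715857500553218))
(array([ 0.50916527,  0.20830405, -1.49734893]), np.float64(0.1746469418355887))
(array([ 0.5088953 ,  0.20984823, -1.47687492]), np.float64(0.09129300853088318))Traceback (most recent call last):
  File "<stdin>", line 20, in <module>
  File "<stdin>", line 19, in cen
KeyError: ('crank_knob', 'top')
```

Run:
```python
from h import *
import pickle
F,M=pickle.load(open("m.pkl","rb")); f,g=F["scene"],F["top"]
k=tri([(f,267.3,168.5),(g,263.2,184.1)]); print("knob",k.round(3),proj(f,k)-[267.3,168.5])
p=[.509,.2095,-1.482]
out=[]
d=place(np.array([[0,0,.0]]),p)
print("knob rel", (k[:2]-p[:2]).round(4), np.hypot(*(k[:2]-p[:2])))
for n,(x,y) in(("scene",(170,130)),("top",(180,130))):
    im=F[n]["frame"].copy(); S=4
    im=cv2.resize(im[y:y+130,x:x+130],None,fx=S,fy=S,interpolation=2)
    for b,pp in [(b,p) for b in CL]+[(box(-100,100,-15,15,0,22),[.559,.402,-.154])]:
        q=(np.array([proj(F[n],X) for X in place(b,pp)])-[x,y]+.5)*S; q=q.astype(int)
        for i in range(8):
            for j in(1,2,4):
                if not i&j: cv2.line(im,tuple(map(int,q[i])),tuple(map(int,q[i|j])),(0,255,0),1)
    out.append(im)
cv2.imwrite("pics/ov.png",cv2.resize(np.hstack(out),(800,400),interpolation=cv2.INTER_AREA))
for z in(0,.1,.2,.3): print("shade",z,atz(f,199,128,z).round(3),atz(f,240,146,z).round(3),atz(g,190,178,z).round(3),atz(g,221,145,z).round(3))
```

```text
knob [0.548 0.221 0.18 ] [-0.30266778  0.04782574]
knob rel [0.039  0.0118] 0.04071667897748013
shade 0 [0.644 0.625 0.   ] [0.68  0.461 0.   ] [0.593 0.468 0.   ] [0.708 0.364 0.   ]
shade 0.1 [0.58  0.533 0.1  ] [0.612 0.387 0.1  ] [0.577 0.452 0.1  ] [0.684 0.355 0.1  ]
shade 0.2 [0.515 0.441 0.2  ] [0.543 0.313 0.2  ] [0.562 0.436 0.2  ] [0.66  0.347 0.2  ]
shade 0.3 [0.451 0.349 0.3  ] [0.475 0.238 0.3  ] [0.546 0.42  0.3  ] [0.636 0.338 0.3  ]
```

View pics/ov.png

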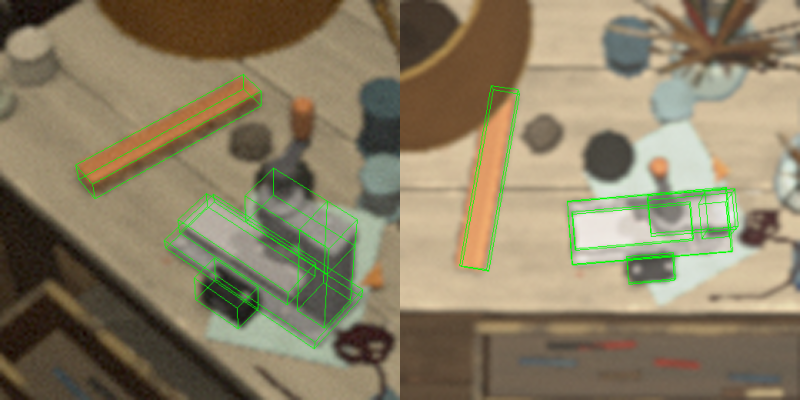

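Run:
```python
from h import *
import pickle
F,M=pickle.load(open("m.pkl","rb")); f,g=F["scene"],F["top"]
# clamp with crank
a=np.arctan2(.0118,.039)
def crank(p):
    t=a-p[2]; c,s=np.cos(t),np.sin(t); R=np.array([[c,s,0],[-s,c,0],[0,0,1]])
    return [box(-12,12,-12,12,130,166)@R, box(0,46,-6,6,158,166)@R]
def cost(p,obs): return sum(1-iou(render(c,CL+crank(p),p),m) for c,m in obs)
for o in ([(f,M["clamp","scene"])],[(f,M["clamp","scene"]),(g,M["clamp","top"])]):
    p0=np.array([.509,.2095,-1.482]); s=np.vstack([p0,p0+np.diag([.015,.015,.1])])
    r=minimize(cost,p0,args=(o,),method="Nelder-Mead",options=dict(initial_simplex=s,maxiter=120)); print("clamp",r.x.round(4),r.fun)
# shade
obs=[]
for c,w in((f,(190,30,290,150)),(g,(120,75,228,185))):
    h=cv2.cvtColor(cv2.GaussianBlur(c["frame"],(3,3),0),cv2.COLOR_BGR2HSV); m=cv2.inRange(h,(5,110,25),(22,255,170))
    k=np.zeros_like(m); k[w[1]:w[3],w[0]:w[2]]=m[w[1]:w[3],w[0]:w[2]]
    n,l,st,_=cv2.connectedComponentsWithStats(k); k=(l==1+st[1:,4].argmax()).astype(np.uint8)
    cs,_=cv2.findContours(k,0,2); k[:]=0; cv2.drawContours(k,[cv2.convexHull(max(cs,key=len))],-1,1,-1); print(cv2.boundingRect(k)); obs.append((c,k.astype(float)))
th=np.linspace(0,2*np.pi,32)
def shade(p):
    x,y,zb,rb,hh,rt=p
    return np.vstack([np.c_[x+q*np.cos(th),y+q*np.sin(th),0*th+z] for q,z in((rb,zb),(rt,zb+hh))])
def cs(p): return sum(1-iou(render(c,[shade(p)],[0,0,0]),m) for c,m in obs)
for zb in(.05,.15):
    p0=np.array([.68,.46,zb,.13,.18,.1]); s=np.vstack([p0,p0+np.diag([.04,.04,.06,.03,.06,.03])])
    r=minimize(cs,p0,method="Nelder-Mead",options=dict(initial_simplex=s,maxiter=500)); print("shade",r.x.round(3),r.fun)
```

```text
clamp [ 0.5096  0.2069 -1.5077] 0.14935698365756855
clamp [ 0.509   0.2095 -1.4841] 0.21898102789241236
(190, 38, 95, 112)
(126, 80, 96, 99)
shade [0.71  0.488 0.079 0.135 0.219 0.116] 0.11415573107241828
shade [0.708 0.487 0.079 0.134 0.221 0.115] 0.1135912194260722
```

```bash
cat >> h.py <<'E'
def to(x,y,z,yaw=None):
    "tool-frame shift (cm) and wz to reach the target from the measured pose; shift in current axes and in axes after the turn"
    from scipy.spatial.transform import Rotation as Ro
    s=monitor.observe(); R=Ro.from_euler("xyz",s["tool_rot"]); d=(np.array([x,y,z])-s["position"])*100
    print("t",round(s["clock"],2),"pos",s["position"].round(4),"rpy",np.round(s["tool_rot"],3),"F",np.round(s["force"],1),"w",round(s["grip_width"],4),"ff",np.round(s["finger_force"],1))
    print("now axes",R.inv().apply(d).round(2))
    if yaw is not None:
        T=Ro.from_euler("xyz",[np.pi,0,yaw]); print("turn rotvec",(R.inv()*T).as_rotvec().round(3),"after-turn axes",T.inv().apply(d).round(2))
E
python3 -c "
from h import *
to(.5175,.4085,.13,2.988)"
```

```text
t 1.1 pos [0.1503 0.6067 0.2313] rpy [3.142 0.    2.899] F [0.  0.4 1. ] w 0.0853 ff 0.0
now axes [-40.41 -10.4   10.13]
turn rotvec [ 0.     0.    -0.089] after-turn axes [-39.32 -13.96  10.13]
```

```bash
python3 -m handwheel '[{"wz":-0.089},{"dx":-5.6,"dy":-2,"dz":0.5,"claw":75},{"dx":-5.6,"dy":-2,"dz":0.5},{"dx":-5.6,"dy":-2,"dz":0.6},{"dx":-5.6,"dy":-2,"dz":1.5},{"dx":-5.6,"dy":-2,"dz":2},{"dx":-5.6,"dy":-2,"dz":2.5},{"dx":-5.6,"dy":-2,"dz":2.5}]' 60; python3 -c "
from h import *
to(.5175,.4085,.005,2.988)"
```

```text
t 1.1 pos [0.1503 0.6067 0.2313] rpy [3.142 0.    2.899] F [0.  0.4 1. ] w 0.0853 ff 0.0
now axes [-40.41 -10.4   22.63]
turn rotvec [ 0.     0.    -0.089] after-turn axes [-39.32 -13.96  22.63]schema error: expected keys dx, dy, dz, wx, wy, wz, claw
```

```bash
python3 -m handwheel '[{"dx":0,"dy":0,"dz":0,"wx":0,"wy":0,"wz":-0.089,"claw":75},{"dx":-5.6,"dy":-2,"dz":0.5,"wx":0,"wy":0,"wz":0,"claw":75},{"dx":-5.6,"dy":-2,"dz":0.5,"wx":0,"wy":0,"wz":0,"claw":75},{"dx":-5.6,"dy":-2,"dz":0.6,"wx":0,"wy":0,"wz":0,"claw":75},{"dx":-5.6,"dy":-2,"dz":1.5,"wx":0,"wy":0,"wz":0,"claw":75},{"dx":-5.6,"dy":-2,"dz":2,"wx":0,"wy":0,"wz":0,"claw":75},{"dx":-5.6,"dy":-2,"dz":2.5,"wx":0,"wy":0,"wz":0,"claw":75},{"dx":-5.6,"dy":-2,"dz":2.5,"wx":0,"wy":0,"wz":0,"claw":75}]' 60; python3 -c "
from h import *
to(.5175,.4085,.005,2.988)"
```

```text
clock: 2.1
position: [0.5143, 0.4092, 0.1313]
tool_rot: [3.141, 0.0, 2.988]
force: [-0.1, 0.7, -0.6]
grip_width: 0.0642
finger_force: 0.0
t 2.1 pos [0.5143 0.4092 0.1313] rpy [3.141 0.    2.988] F [-0.1  0.7 -0.6] w 0.0642 ff 0.0
now axes [-0.32 -0.02 12.63]
turn rotvec [ 0.  0. -0.] after-turn axes [-0.32 -0.02 12.63]
```

```bash
python3 -m handwheel '[{"dx":-0.3,"dy":0,"dz":4,"wx":0,"wy":0,"wz":0,"claw":75},{"dx":0,"dy":0,"dz":4,"wx":0,"wy":0,"wz":0,"claw":75},{"dx":0,"dy":0,"dz":3,"wx":0,"wy":0,"wz":0,"claw":75},{"dx":0,"dy":0,"dz":1.6,"wx":0,"wy":0,"wz":0,"claw":75},{"dx":0,"dy":0,"dz":0,"wx":0,"wy":0,"wz":0,"claw":20},{"dx":0,"dy":0,"dz":0,"wx":0,"wy":0,"wz":0,"claw":20},{"dx":0,"dy":0,"dz":0,"wx":0,"wy":0,"wz":0,"claw":20},{"dx":0,"dy":0,"dz":0,"wx":0,"wy":0,"wz":0,"claw":20}]' 60; python3 -c "
from h import *
to(.5175,.4085,.005,2.988)"
```

```text
clock: 3.1
position: [0.5164, 0.4102, 0.0074]
tool_rot: [3.14, 0.001, 2.988]
force: [-1.4, -1.2, 8.5]
grip_width: 0.0284
finger_force: 60.5
t 3.1 pos [0.5164 0.4102 0.0074] rpy [3.140e+00 1.000e-03 2.988e+00] F [-1.4 -1.2  8.5] w 0.0284 ff 60.5
now axes [-0.14 -0.15  0.24]
turn rotvec [ 0.002  0.001 -0.   ] after-turn axes [-0.14 -0.15  0.24]
```

```bash
python3 -m handwheel '[{"dx":0,"dy":0,"dz":0,"wx":0,"wy":0,"wz":0,"claw":45},{"dx":0,"dy":0,"dz":-0.6,"wx":0,"wy":0,"wz":0,"claw":45},{"dx":0,"dy":0,"dz":0,"wx":0,"wy":0,"wz":0,"claw":20},{"dx":0,"dy":0,"dz":0,"wx":0,"wy":0,"wz":0,"claw":20},{"dx":0,"dy":0,"dz":0,"wx":0,"wy":0,"wz":0,"claw":20},{"dx":0,"dy":0,"dz":0,"wx":0,"wy":0,"wz":0,"claw":20}]' 60; python3 -c "
from h import *
to(.5175,.4085,.005,2.988)"
```

```text
clock: 3.85
position: [0.5161, 0.4099, 0.0133]
tool_rot: [3.141, 0.001, 2.988]
force: [-3.8, -3.4, 17.3]
grip_width: 0.0282
finger_force: 58.8
t 3.85 pos [0.5161 0.4099 0.0133] rpy [3.141e+00 1.000e-03 2.988e+00] F [-3.8 -3.4 17.3] w 0.0282 ff 58.8
now axes [-0.16 -0.12  0.83]
turn rotvec [ 0.001  0.001 -0.   ] after-turn axes [-0.16 -0.12  0.83]
```

```bash
python3 -m handwheel '[{"dx":0,"dy":0,"dz":-1.2,"wx":0,"wy":0,"wz":0,"claw":20},{"dx":4,"dy":0,"dz":0,"wx":0,"wy":0,"wz":0,"claw":20},{"dx":5,"dy":0,"dz":0,"wx":0,"wy":0,"wz":0,"claw":20},{"dx":1,"dy":0,"dz":-3,"wx":0,"wy":0,"wz":0,"claw":20},{"dx":0,"dy":0,"dz":-4,"wx":0,"wy":0,"wz":0,"claw":20},{"dx":0,"dy":0,"dz":0,"wx":0,"wy":0,"wz":0.17,"claw":20},{"dx":0,"dy":0,"dz":0,"wx":0,"wy":0,"wz":0.17,"claw":20},{"dx":0,"dy":0,"dz":0,"wx":0,"wy":0,"wz":0.17,"claw":20}]' 60 && python3 -m handwheel '[{"dx":0,"dy":0,"dz":0,"wx":0,"wy":0,"wz":0.17,"claw":20},{"dx":0,"dy":0,"dz":0,"wx":0,"wy":0,"wz":0.17,"claw":20},{"dx":0,"dy":0,"dz":0,"wx":0,"wy":0,"wz":0.17,"claw":20},{"dx":0,"dy":0,"dz":0,"wx":0,"wy":0,"wz":0.17,"claw":20},{"dx":0,"dy":0,"dz":0,"wx":0,"wy":0,"wz":0.15,"claw":20},{"dx":0,"dy":0,"dz":0,"wx":0,"wy":0,"wz":0,"claw":20}]' 60; python3 -c "
from h import *
to(.495,.381,.09,1.6516)
f=grab('scene');g=grab('top')
cv2.imwrite('pics/h.png',np.hstack([cv2.resize(f['frame'][110:260,140:290],None,fx=2.6,fy=2.6),cv2.resize(g['frame'][120:270,150:300],None,fx=2.6,fy=2.6)]))"
```

```text
clock: 4.85
position: [0.417, 0.4251, 0.0946]
tool_rot: [3.141, -0.0, 2.472]
force: [-0.7, -0.0, -1.2]
grip_width: 0.0282
finger_force: 60.1
clock: 5.6
position: [0.4167, 0.4252, 0.0943]
tool_rot: [3.141, -0.0, 1.649]
force: [-1.0, 0.4, -1.5]
grip_width: 0.0282
finger_force: 60.1
t 5.6 pos [0.4167 0.4252 0.0943] rpy [ 3.141 -0.     1.649] F [-1.   0.4 -1.5] w 0.0282 ff 60.1
now axes [-5.02  7.46  0.43]
turn rotvec [ 0.    -0.    -0.003] after-turn axes [-5.04  7.45  0.43]
```

View pics/h.png

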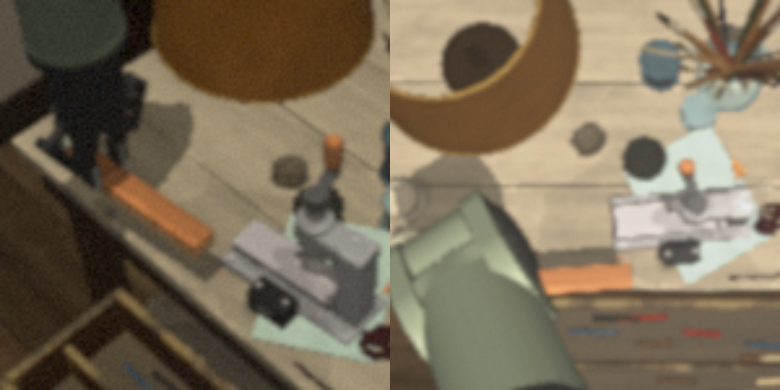

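```bash
cat > fb.py <<'E'
from h import *
def fitbar(p0,us,ut,z):
    obs=[]
    for n,u in(("scene",us),("top",ut)):
        f=grab(n); r=optics.masks_of("bar",n)
        if not r: print("no",n); continue
        m=r[0]["region"].astype(float); W=np.zeros_like(m); W[:,u:]=1; print(n,round(r[0]["p"],2),r[0]["rect"]); obs.append((f,m*W,W))
    B=[box(-100,100,-15,15,0,22)]; best=[]
    for o in [obs]+[[x] for x in obs]:
        def cost(p): return sum(1-iou(render(f,B,[*p,z])*W,m) for f,m,W in o)
        p0=np.array(p0); s=np.vstack([p0,p0+np.diag([.01,.01,.06])])
        r=minimize(cost,p0,method="Nelder-Mead",options=dict(initial_simplex=s,maxiter=120)); print(r.x.round(4),round(r.fun,3)); best.append(r.x)
    return best
E
python3 - <<'E'
from fb import *
p=[.4167+.0434*.081,.4252-.0434*.997,-1.49]; print(np.round(p,4))
fitbar(p,187,212,.081)
E
```

```text
[ 0.4202  0.3819 -1.49  ]
scene 0.94 [176.2, 170.3, 47.5, 41.9]
top 0.74 [206.9, 221.2, 33.8, 9.5]
[ 0.4197  0.3854 -1.4724] 0.261
[ 0.4202  0.3812 -1.4852] 0.063
[ 0.4196  0.3877 -1.4707] 0.167
```

```bash
python3 -m handwheel '[{"dx":-1.7,"dy":2.5,"dz":0,"wx":0,"wy":0,"wz":0,"claw":20},{"dx":-1.7,"dy":2.5,"dz":0,"wx":0,"wy":0,"wz":0,"claw":20},{"dx":-1.6,"dy":2.4,"dz":0,"wx":0,"wy":0,"wz":0,"claw":20},{"dx":0,"dy":0,"dz":2,"wx":0,"wy":0,"wz":0,"claw":20},{"dx":0,"dy":0,"dz":2.3,"wx":0,"wy":0,"wz":0,"claw":20},{"dx":0,"dy":0,"dz":0,"wx":0,"wy":0,"wz":0,"claw":20}]' 60
python3 - <<'E'
from fb import *
# targets: pre and seat
s=monitor.observe(); print(s["position"].round(4),s["tool_rot"])
to(.5092-.1134*.081,.208+.1134*.997,.047,1.6516)
fitbar([.4985,.338,-1.49],205,225,.037)
f=grab("scene");g=grab("top")
cv2.imwrite('pics/h2.png',np.hstack([cv2.resize(f['frame'][140:240,190:290],None,fx=4,fy=4,interpolation=2),cv2.resize(g['frame'][160:260,200:300],None,fx=4,fy=4,interpolation=2)]))
E
```

```text
clock: 6.65
position: [0.4931, 0.3804, 0.0491]
tool_rot: [-3.139, 0.002, 1.649]
force: [-0.7, -0.5, 0.4]
grip_width: 0.0278
finger_force: 60.0
[0.4931 0.3804 0.0491] [-3.13872425e+00  1.70195439e-03  1.64874680e+00]
t 6.65 pos [0.4931 0.3804 0.0491] rpy [-3.139e+00  2.000e-03  1.649e+00] F [-0.7 -0.5  0.4] w 0.0278 ff 60.0
now axes [-5.97  0.23  0.22]
turn rotvec [-0.003  0.002 -0.003] after-turn axes [-5.97  0.21  0.21]
scene 0.85 [212.5, 176.3, 40.1, 35.7]
top 0.84 [226.5, 198.8, 27.3, 11.2]
[ 0.4976  0.3415 -1.4835] 0.472
[ 0.4945  0.3406 -1.4773] 0.274
[ 0.4986  0.3421 -1.4929] 0.177
```

View pics/h2.png

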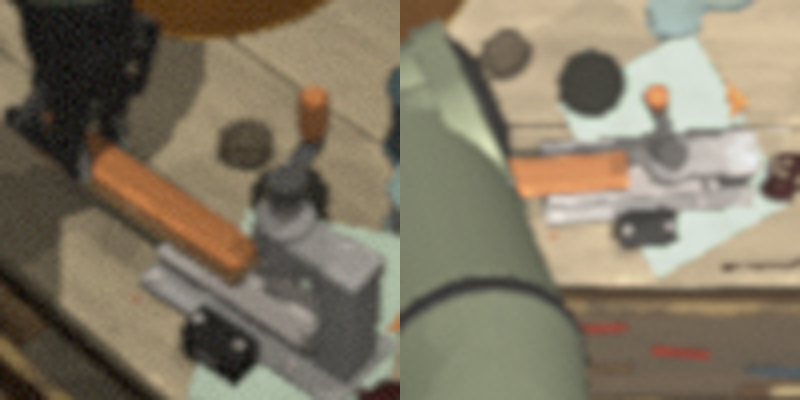

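Run:
```python
from h import *
out=[]
for n,(x,y) in(("scene",(195,140)),("top",(200,160))):
    F=grab(n); S=8
    im=cv2.resize(F["frame"][y:y+100,x:x+100],None,fx=S,fy=S,interpolation=2)
    for b,pp,c in [(b,[.5092,.2085,-1.49],(0,255,0)) for b in CL]+[(box(-100,100,-15,15,0,22),[.4967,.337,-1.493,.0358],(255,0,0))]:
        q=(np.array([proj(F,X) for X in place(b,pp)])-[x,y]+.5)*S; q=q.astype(int)
        for i in range(8):
            for j in(1,2,4):
                if not i&j: cv2.line(im,tuple(map(int,q[i])),tuple(map(int,q[i|j])),c,1)
    out.append(im)
cv2.imwrite("pics/ov2.png",cv2.resize(np.hstack([o[100:700] for o in out]),(800,300),interpolation=cv2.INTER_AREA) if 0 else np.hstack([cv2.resize(o[:,0:600],(400,533),interpolation=cv2.INTER_AREA) for o in out]))
```

```text
(no output)
```

View pics/ov2.png

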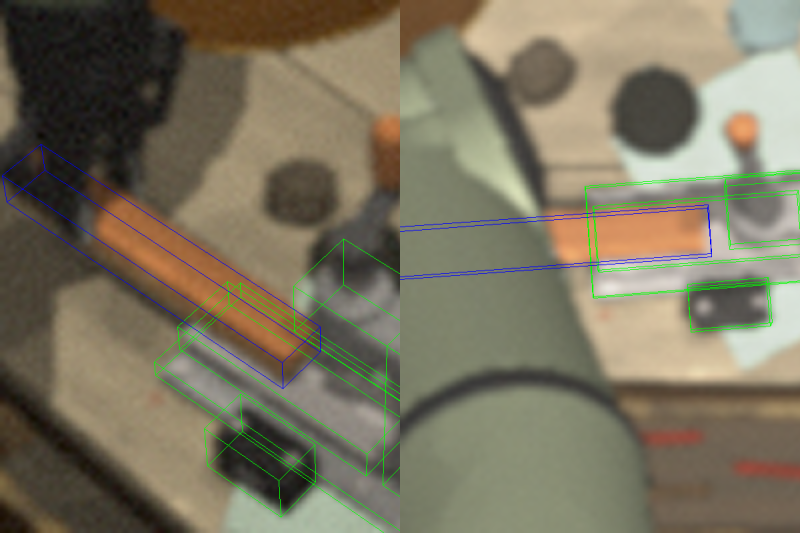

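```bash
python3 -m handwheel '[{"dx":-1.5,"dy":0.1,"dz":0.1,"wx":0,"wy":0,"wz":0,"claw":20},{"dx":-1.5,"dy":0,"dz":0,"wx":0,"wy":0,"wz":0,"claw":20},{"dx":-1.2,"dy":0,"dz":0,"wx":0,"wy":0,"wz":0,"claw":20},{"dx":-0.6,"dy":0,"dz":0,"wx":0,"wy":0,"wz":0,"claw":20},{"dx":-0.3,"dy":0,"dz":0,"wx":0,"wy":0,"wz":0,"claw":20},{"dx":0,"dy":0,"dz":0,"wx":0,"wy":0,"wz":0,"claw":20}]' 60
python3 - <<'E'
from h import *
to(.5092-.1134*.081,.208+.1134*.997,.047,1.6516)
E
```

```text
clock: 7.8
position: [0.4994, 0.3301, 0.0499]
tool_rot: [-3.142, -0.0, 1.648]
force: [0.6, 0.4, -0.4]
grip_width: 0.0278
finger_force: 60.0
t 7.8 pos [0.4994 0.3301 0.0499] rpy [-3.142 -0.     1.648] F [ 0.6  0.4 -0.4] w 0.0278 ff 60.0
now axes [-0.91 -0.01  0.29]
turn rotvec [-0.    -0.    -0.004] after-turn axes [-0.91 -0.01  0.29]
```

```bash
python3 -m handwheel '[{"dx":-0.2,"dy":0,"dz":0.2,"wx":0,"wy":0,"wz":0,"claw":20},{"dx":-0.2,"dy":0,"dz":0,"wx":0,"wy":0,"wz":0,"claw":20},{"dx":-0.1,"dy":0,"dz":0,"wx":0,"wy":0,"wz":0,"claw":20},{"dx":0,"dy":0,"dz":0,"wx":0,"wy":0,"wz":0,"claw":20}]' 60
python3 -m handwheel '[{"dx":-0.1,"dy":0,"dz":0,"wx":0,"wy":0,"wz":0,"claw":20},{"dx":-0.1,"dy":0,"dz":0,"wx":0,"wy":0,"wz":0,"claw":20}]'
```

```text
clock: 8.3
position: [0.4998, 0.325, 0.048]
tool_rot: [3.142, 0.0, 1.648]
force: [-0.5, 0.3, -1.2]
grip_width: 0.0282
finger_force: 60.0
clock: 8.55
position: [0.5, 0.323, 0.0479]
tool_rot: [-3.142, 0.0, 1.648]
force: [0.4, 0.2, -0.6]
grip_width: 0.0281
finger_force: 60.0
```

```bash
python3 -m handwheel '[{"dx":-0.1,"dy":0,"dz":0,"wx":0,"wy":0,"wz":0,"claw":20},{"dx":0,"dy":0,"dz":0,"wx":0,"wy":0,"wz":0,"claw":20}]'
```

```text
clock: 8.8
position: [0.5001, 0.322, 0.0479]
tool_rot: [-3.142, 0.0, 1.648]
force: [-0.5, 0.3, -0.4]
grip_width: 0.0284
finger_force: 60.0
```

```bash
for i in 1; do python3 -m handwheel '[{"dx":-0.1,"dy":0,"dz":0,"wx":0,"wy":0,"wz":0,"claw":20},{"dx":0,"dy":0,"dz":0,"wx":0,"wy":0,"wz":0,"claw":20}]' | grep -E "pos|force:"; done;  python3 -m handwheel '[{"dx":-0.1,"dy":0,"dz":0,"wx":0,"wy":0,"wz":0,"claw":20},{"dx":0,"dy":0,"dz":0,"wx":0,"wy":0,"wz":0,"claw":20}]' | grep -E "pos|force:"
```

```text
position: [0.5002, 0.321, 0.0479]
force: [0.3, 0.6, -0.3]
finger_force: 60.0
position: [0.5002, 0.32, 0.0479]
force: [-0.5, 0.6, -1.1]
finger_force: 60.0
```

```bash
python3 -m handwheel '[{"dx":-0.1,"dy":0,"dz":0,"wx":0,"wy":0,"wz":0,"claw":20},{"dx":0,"dy":0,"dz":0,"wx":0,"wy":0,"wz":0,"claw":20}]' | grep -E "pos|force:"
```

```text
position: [0.5003, 0.319, 0.048]
force: [0.1, 0.1, -1.3]
finger_force: 60.0
```

```bash
python3 -m handwheel '[{"dx":-0.1,"dy":0,"dz":0,"wx":0,"wy":0,"wz":0,"claw":20},{"dx":0,"dy":0,"dz":0,"wx":0,"wy":0,"wz":0,"claw":20}]' | grep -E "pos|force:";  python3 -m handwheel '[{"dx":-0.1,"dy":0,"dz":0,"wx":0,"wy":0,"wz":0,"claw":20},{"dx":0,"dy":0,"dz":0,"wx":0,"wy":0,"wz":0,"claw":20}]' | grep -E "pos|force:"
```

```text
position: [0.5002, 0.3188, 0.048]
force: [-0.6, 5.2, 0.6]
finger_force: 60.1
position: [0.5002, 0.3188, 0.0481]
force: [-1.4, 9.3, -1.3]
finger_force: 60.1
```

```bash
python3 -m handwheel '[{"dx":-0.1,"dy":0,"dz":0,"wx":0,"wy":0,"wz":0,"claw":20},{"dx":0,"dy":0,"dz":0,"wx":0,"wy":0,"wz":0,"claw":20}]' | grep -E "pos|force:"
```

```text
position: [0.5002, 0.3187, 0.0483]
force: [-2.1, 14.3, -0.2]
finger_force: 60.1
```

```bash
python3 -m handwheel '[{"dx":0.22,"dy":0,"dz":0,"wx":0,"wy":0,"wz":0,"claw":20},{"dx":0,"dy":0,"dz":0.15,"wx":0,"wy":0,"wz":0,"claw":20},{"dx":0,"dy":0,"dz":0.1,"wx":0,"wy":0,"wz":0,"claw":20},{"dx":0,"dy":0,"dz":0,"wx":0,"wy":0,"wz":0,"claw":20}]' | grep -E "pos|force:"; python3 -m handwheel '[{"dx":0,"dy":0,"dz":0.1,"wx":0,"wy":0,"wz":0,"claw":20},{"dx":0,"dy":0,"dz":0,"wx":0,"wy":0,"wz":0,"claw":20}]' | grep -E "pos|force:"
python3 - <<'E'
from fb import *
c,s=np.cos(-1.49),np.sin(-1.49); print(.5002+.0434*c,.3188+.0434*s)
fitbar([.5037,.2755,-1.49],205,225,.032)
E
```

```text
position: [0.5003, 0.319, 0.0455]
force: [-1.4, 7.1, 0.8]
finger_force: 60.3
position: [0.5004, 0.3191, 0.045]
force: [-3.7, 5.4, 9.7]
finger_force: 61.3
0.5037027466629383 0.2755415815613276
scene 0.93 [226.7, 189.2, 40.2, 35.4]
no top
[ 0.5041  0.2832 -1.5694] 0.405
[ 0.5041  0.2832 -1.5694] 0.405
```

```bash
python3 -m handwheel '[{"dx":0,"dy":0,"dz":-0.05,"wx":0,"wy":0,"wz":0,"claw":30},{"dx":0,"dy":0,"dz":0,"wx":0,"wy":0,"wz":0,"claw":45},{"dx":0,"dy":0,"dz":0,"wx":0,"wy":0,"wz":0,"claw":60},{"dx":0,"dy":0,"dz":0,"wx":0,"wy":0,"wz":0,"claw":60},{"dx":0,"dy":0,"dz":-3,"wx":0,"wy":0,"wz":0,"claw":60},{"dx":0,"dy":0,"dz":-6,"wx":0,"wy":0,"wz":0,"claw":60},{"dx":2,"dy":0,"dz":-6,"wx":0,"wy":0,"wz":0,"claw":60},{"dx":3,"dy":0,"dz":-6,"wx":0,"wy":0,"wz":0,"claw":60}]'
python3 - <<'E'
from fb import *
f=grab("scene");g=grab("top")
cv2.imwrite('pics/s.png',np.hstack([cv2.resize(f['frame'][140:240,190:290],None,fx=4,fy=4,interpolation=2),cv2.resize(g['frame'][150:250,190:290],None,fx=4,fy=4,interpolation=2)]))
for n,F in(("scene",f),("top",g)):
    optics.grab_frame(n)
    r=optics.masks_of("crank_knob",n); 
    for m in r[:2]: print(n,m["p"],m["rect"])
to(.5,.4,.25)
E
```

```text
clock: 12.25
position: [0.4968, 0.3655, 0.2525]
tool_rot: [3.141, 0.0, 1.646]
force: [0.0, 2.3, -0.3]
grip_width: 0.0511
finger_force: 0.0
scene 0.41 [262.3, 161.1, 8.6, 13.8]
t 12.55 pos [0.4964 0.365  0.2491] rpy [-3.140e+00  1.000e-03  1.647e+00] F [ 0.5 -0.2 -0.4] w 0.0515 ff 0.0
now axes [ 3.46  0.63 -0.09]
```

View pics/s.png

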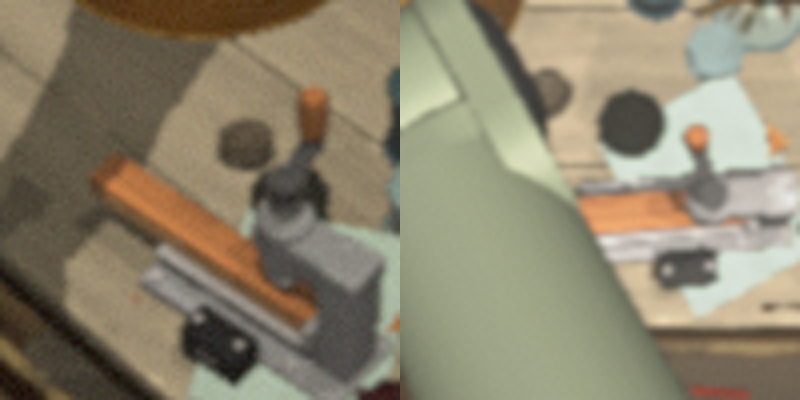

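Run:
```python
from h import *
f=grab("scene");g=grab("top")
for z in(.15,.2,.25,.3): print(z,atz(g,305,185,z).round(3),atz(g,297,160,z).round(3),"scene",atz(f,300,190,z).round(3),atz(f,305,215,z).round(3))
a=cv2.resize(f['frame'][90:260,230:370],None,fx=2.8,fy=2.8,interpolation=2);b=cv2.resize(g['frame'][100:270,230:370],None,fx=2.8,fy=2.8,interpolation=2)
# project gripper swept outline: circle of wrist radius .06 around axis radius .04
for im,c,o in((a,f,(230,90)),(b,g,(230,100))):
    for z in(.25,.35):
        q=np.array([((proj(c,[.509+.1*np.cos(t),.2065+.1*np.sin(t),z])-o)+.5)*2.8 for t in np.linspace(0,6.28,40)]).astype(np.int32)
        cv2.polylines(im,[q],True,(0,255,0) if z<.3 else (255,0,255),1)
cv2.imwrite("pics/br.png",np.hstack([a,b]))
```

```text
0.15 [0.549 0.094 0.15 ] [0.626 0.118 0.15 ] scene [0.572 0.13  0.15 ] [0.522 0.072 0.15 ]
0.2 [0.542 0.101 0.2  ] [0.616 0.123 0.2  ] scene [0.538 0.107 0.2  ] [0.491 0.053 0.2  ]
0.25 [0.535 0.107 0.25 ] [0.606 0.129 0.25 ] scene [0.505 0.084 0.25 ] [0.461 0.033 0.25 ]
0.3 [0.528 0.113 0.3  ] [0.596 0.134 0.3  ] scene [0.471 0.061 0.3  ] [0.43  0.014 0.3  ]
```

View pics/br.png

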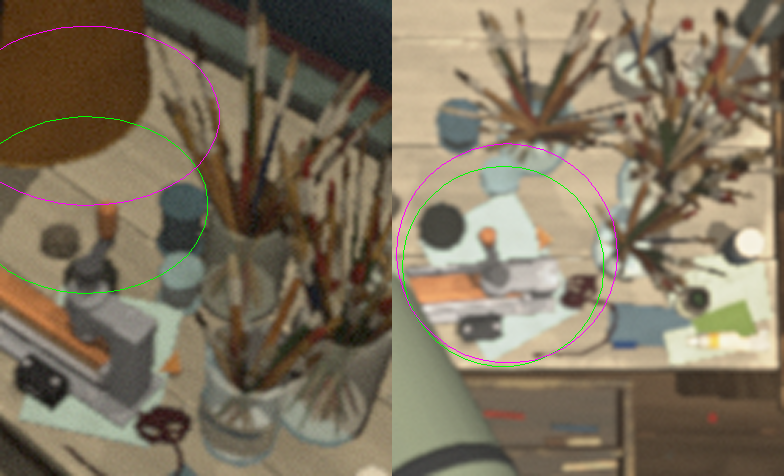

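```bash
python3 -m handwheel '[{"dx":-5,"dy":1.3,"dz":0,"wx":0,"wy":0,"wz":0,"claw":45},{"dx":-5,"dy":1.3,"dz":0,"wx":0,"wy":0,"wz":0,"claw":45},{"dx":-5,"dy":1.3,"dz":0,"wx":0,"wy":0,"wz":0,"claw":45},{"dx":0,"dy":0,"dz":0,"wx":0,"wy":0,"wz":0,"claw":45}]' 40
python3 - <<'E'
from h import *
to(.5473,.218,.175)
E
```

```text
clock: 13.15
position: [0.5482, 0.2144, 0.2498]
tool_rot: [-3.141, 0.002, 1.641]
force: [-0.5, 1.6, -0.5]
grip_width: 0.0384
finger_force: 0.0
t 13.15 pos [0.5482 0.2144 0.2498] rpy [-3.141e+00  2.000e-03  1.641e+00] F [-0.5  1.6 -0.5] w 0.0384 ff 0.0
now axes [ 0.38 -0.06  7.48]
```

```bash
python3 -m handwheel '[{"dx":0.4,"dy":0,"dz":2.5,"wx":0,"wy":0,"wz":0,"claw":45},{"dx":0,"dy":0,"dz":2.5,"wx":0,"wy":0,"wz":0,"claw":45},{"dx":0,"dy":0,"dz":2.4,"wx":0,"wy":0,"wz":0,"claw":45},{"dx":0,"dy":0,"dz":0,"wx":0,"wy":0,"wz":0,"claw":45}]' 40; python3 -m handwheel '[{"dx":0,"dy":0,"dz":0,"wx":0,"wy":0,"wz":0,"claw":10},{"dx":0,"dy":0,"dz":0,"wx":0,"wy":0,"wz":0,"claw":10},{"dx":0,"dy":0,"dz":0,"wx":0,"wy":0,"wz":0,"claw":10},{"dx":0,"dy":0,"dz":0,"wx":0,"wy":0,"wz":0,"claw":10}]' 40
python3 - <<'E'
from h import *
to(.5473,.218,.175)
E
```

```text
clock: 13.65
position: [0.5456, 0.2233, 0.1743]
tool_rot: [-3.138, 0.002, 1.648]
force: [0.0, -0.8, 0.5]
grip_width: 0.0383
finger_force: 0.0
clock: 14.15
position: [0.5463, 0.2234, 0.1769]
tool_rot: [-3.141, -0.0, 1.648]
force: [-5.1, -0.7, 1.6]
grip_width: 0.0184
finger_force: 39.7
t 14.15 pos [0.5463 0.2234 0.1769] rpy [-3.141 -0.     1.648] F [-5.1 -0.7  1.6] w 0.0184 ff 39.7
now axes [-0.54  0.06  0.19]
```

```bash
cat > tb.py <<'E'
from h import *
def table(th0,n,step=20,yaw=1.648,c=None):
    x=np.array([np.cos(yaw),np.sin(yaw)]); y=np.array([np.sin(yaw),-np.cos(yaw)])
    P=lambda t:.04*np.array([np.cos(t),np.sin(t)])
    cur=P(th0)
    if c is not None: s=monitor.observe(); cur=s["position"][:2]-np.array(c)
    for i in range(n):
        nx=P(th0-np.radians(step)*(i+1)); d=(nx-cur)*100; cur=nx; print(i+1,"dx %.2f dy %.2f"%(d@x,d@y), "th %.1f deg"%np.degrees(th0-np.radians(step)*(i+1)))
E
python3 -c "
from tb import *
table(.31,36)"
```

```text
1 dx -1.39 dy 0.08 th -2.2 deg
2 dx -1.33 dy -0.40 th -22.2 deg
3 dx -1.11 dy -0.83 th -42.2 deg
4 dx -0.76 dy -1.16 th -62.2 deg
5 dx -0.32 dy -1.35 th -82.2 deg
6 dx 0.16 dy -1.38 th -102.2 deg
7 dx 0.62 dy -1.24 th -122.2 deg
8 dx 1.01 dy -0.95 th -142.2 deg
9 dx 1.28 dy -0.55 th -162.2 deg
10 dx 1.39 dy -0.08 th -182.2 deg
11 dx 1.33 dy 0.40 th -202.2 deg
12 dx 1.11 dy 0.83 th -222.2 deg
13 dx 0.76 dy 1.16 th -242.2 deg
14 dx 0.32 dy 1.35 th -262.2 deg
15 dx -0.16 dy 1.38 th -282.2 deg
16 dx -0.62 dy 1.24 th -302.2 deg
17 dx -1.01 dy 0.95 th -322.2 deg
18 dx -1.28 dy 0.55 th -342.2 deg
19 dx -1.39 dy 0.08 th -362.2 deg
20 dx -1.33 dy -0.40 th -382.2 deg
21 dx -1.11 dy -0.83 th -402.2 deg
22 dx -0.76 dy -1.16 th -422.2 deg
23 dx -0.32 dy -1.35 th -442.2 deg
24 dx 0.16 dy -1.38 th -462.2 deg
25 dx 0.62 dy -1.24 th -482.2 deg
26 dx 1.01 dy -0.95 th -502.2 deg
27 dx 1.28 dy -0.55 th -522.2 deg
28 dx 1.39 dy -0.08 th -542.2 deg
29 dx 1.33 dy 0.40 th -562.2 deg
30 dx 1.11 dy 0.83 th -582.2 deg
31 dx 0.76 dy 1.16 th -602.2 deg
32 dx 0.32 dy 1.35 th -622.2 deg
33 dx -0.16 dy 1.38 th -642.2 deg
34 dx -0.62 dy 1.24 th -662.2 deg
35 dx -1.01 dy 0.95 th -682.2 deg
36 dx -1.28 dy 0.55 th -702.2 deg
```

```bash
python3 -m handwheel '[{"dx":-1.39,"dy":0.08,"dz":0.06,"wx":0,"wy":0,"wz":0,"claw":10},{"dx":-1.33,"dy":-0.4,"dz":0.05,"wx":0,"wy":0,"wz":0,"claw":10},{"dx":-1.11,"dy":-0.83,"dz":0.06,"wx":0,"wy":0,"wz":0,"claw":10},{"dx":-0.76,"dy":-1.16,"dz":0.05,"wx":0,"wy":0,"wz":0,"claw":10}]'; python3 -m handwheel '[{"dx":0,"dy":0,"dz":0,"wx":0,"wy":0,"wz":0,"claw":10}]'
```

```text
clock: 14.65
position: [0.5275, 0.1757, 0.1747]
tool_rot: [3.14, -0.001, 1.648]
force: [-0.9, 8.9, -0.8]
grip_width: 0.0189
finger_force: 39.7
clock: 14.78
position: [0.5264, 0.1753, 0.1746]
tool_rot: [-3.142, -0.001, 1.647]
force: [-4.7, 0.8, 4.6]
grip_width: 0.0185
finger_force: 40.2
```

```bash
python3 -m handwheel '[{"dx":-0.32,"dy":-1.35,"dz":0.06,"wx":0,"wy":0,"wz":0,"claw":10},{"dx":0.16,"dy":-1.38,"dz":0.05,"wx":0,"wy":0,"wz":0,"claw":10},{"dx":0.62,"dy":-1.24,"dz":0.06,"wx":0,"wy":0,"wz":0,"claw":10},{"dx":1.01,"dy":-0.95,"dz":0.05,"wx":0,"wy":0,"wz":0,"claw":10},{"dx":1.28,"dy":-0.55,"dz":0.06,"wx":0,"wy":0,"wz":0,"claw":10},{"dx":1.39,"dy":-0.08,"dz":0.05,"wx":0,"wy":0,"wz":0,"claw":10},{"dx":1.33,"dy":0.4,"dz":0.06,"wx":0,"wy":0,"wz":0,"claw":10},{"dx":0,"dy":0,"dz":0,"wx":0,"wy":0,"wz":0,"claw":10}]'
python3 - <<'E'
from h import *
s=monitor.observe(); d=s["position"][:2]-[.5082,.2112]; print(np.hypot(*d),np.degrees(np.arctan2(d[1],d[0])),s["force"].round(1))
f=grab("scene");g=grab("top")
for n in("scene","top"):
  for t in ("force_tab","clamp","bar","tab_tip"):
    r=optics.masks_of(t,n); print(n,t,[(round(m["p"],2),m["rect"]) for m in r[:2]])
print("tip flush/7/14",[proj(f,place(np.array([[-.02,-.062-e,.02]]),[.509,.208,-1.49])[0]).round(1) for e in(0,.007,.014)],[proj(g,place(np.array([[-.02,-.062-e,.02]]),[.509,.208,-1.49])[0]).round(1) for e in(0,.007,.014)])
cv2.imwrite("pics/t1.png",cv2.resize(f["frame"][200:250,220:285],None,fx=8,fy=8,interpolation=2)); np.save("t1.npy",f["frame"])
E
```

```text
clock: 15.78
position: [0.4715, 0.2274, 0.1706]
tool_rot: [3.141, -0.001, 1.649]
force: [-2.3, 4.9, 11.6]
grip_width: 0.0185
finger_force: 41.0
0.04006274655718616 156.1968782991512 [-2.3  4.9 11.6]
scene force_tab []
scene clamp [(0.72, [225.9, 179.0, 63.4, 63.2]), (0.54, [319.8, 264.9, 12.2, 18.2])]
scene bar [(0.56, [211.4, 180.5, 57.1, 44.1])]
scene tab_tip []
top force_tab []
top clamp []
top bar [(0.53, [213.9, 198.6, 22.9, 11.6])]
top tab_tip [(0.15, [345.7, 180.5, 18.6, 13.8])]
tip flush/7/14 [array([239.8, 228. ]), array([238.1, 229.7]), array([236.4, 231.4])] [array([261.8, 221.3]), array([261.9, 223.4]), array([262.1, 225.5])]
```

```bash
cat > tab.py <<'E'
from h import *
import sys,os
E=np.arange(-.006,.0211,.002)
def prof():
    out=[]
    for n in("scene","top"):
        fs=[grab(n) for _ in range(3)]; im=np.mean([x["frame"].astype(np.float32) for x in fs],0).mean(2); f=fs[0]
        row=[]
        for e in E:
            q=np.array([proj(f,place(np.array([[-.02+w,-.062-e,.0215]]),[.509,.207,-1.49])[0]) for w in np.linspace(-.006,.006,7)],np.float32)
            row.append(cv2.remap(im,q[:,0].copy()[None],q[:,1].copy()[None],cv2.INTER_LINEAR).mean())
        out.append(row)
    return np.array(out)
s=monitor.observe(); d=s["position"][:2]-[.5082,.2112]
print("t",round(s["clock"],2),"r %.4f th %.1f"%(np.hypot(*d),np.degrees(np.arctan2(d[1],d[0]))),"F",s["force"].round(1),"Ftan(cw) %.1f"%(s["force"][:2]@np.array([-d[1],d[0]])/np.hypot(*d)))
p=prof()
if not os.path.exists("ref.npy"): np.save("ref.npy",p)
r=np.load("ref.npy")
print("e ",(E*1000).astype(int)); print("sc",p[0].round().astype(int),"\n d",(p-r)[0].round().astype(int)); print("tp",p[1].round().astype(int),"\n d",(p-r)[1].round().astype(int))
E
python3 tab.py; python3 -m handwheel '[{"dx":1.11,"dy":0.83,"dz":0.05,"wx":0,"wy":0,"wz":0,"claw":10},{"dx":0.76,"dy":1.16,"dz":0.06,"wx":0,"wy":0,"wz":0,"claw":10},{"dx":0.32,"dy":1.35,"dz":0.05,"wx":0,"wy":0,"wz":0,"claw":10},{"dx":0,"dy":0,"dz":0,"wx":0,"wy":0,"wz":0,"claw":10}]'; python3 tab.py
```

```text
t 16.27 r 0.0401 th 156.9 F [-1.7  4.5 10.2] Ftan(cw) -3.5
e  [-6 -4 -2  0  2  4  6  8 10 12 14 16 18 20]
sc [ 32  36  45  50  51  53  63  86 108 121 126 128 131 134] 
 d [0 0 0 0 0 0 0 0 0 0 0 0 0 0]
tp [123 123 123 122 122 122 122 121 121 121 121 120 120 119] 
 d [0 0 0 0 0 0 0 0 0 0 0 0 0 0]
clock: 17.08
position: [0.5042, 0.2508, 0.169]
tool_rot: [3.139, -0.0, 1.648]
force: [3.5, 2.8, 7.5]
grip_width: 0.0183
finger_force: 40.5
t 17.07 r 0.0398 th 95.7 F [3.5 2.8 7.5] Ftan(cw) -3.8
e  [-6 -4 -2  0  2  4  6  8 10 12 14 16 18 20]
sc [ 34  36  44  51  52  54  65  86 107 121 127 129 131 134] 
 d [ 2  1 -1  1  1  1  2  0  0  0  1  0  0  0]
tp [133 133 132 132 132 132 132 131 131 131 131 131 131 131] 
 d [10 10 10 10 10 10 10 10 10 10 11 11 11 11]
```

```bash
python3 -m handwheel '[{"dx":-0.16,"dy":1.38,"dz":0.06,"wx":0,"wy":0,"wz":0,"claw":10},{"dx":0,"dy":0,"dz":0,"wx":0,"wy":0,"wz":0,"claw":10}]'|grep -E "^force|posi"; python3 tab.py|head -4;python3 -m handwheel '[{"dx":-0.62,"dy":1.24,"dz":0.06,"wx":0,"wy":0,"wz":0,"claw":10},{"dx":0,"dy":0,"dz":0,"wx":0,"wy":0,"wz":0,"claw":10}]'|grep -E "^force|posi"; python3 tab.py|head -4
```

```text
position: [0.518, 0.2498, 0.1684]
force: [3.9, -0.3, 6.1]
t 17.62 r 0.0398 th 75.8 F [ 3.9 -0.3  6.1] Ftan(cw) -3.9
e  [-6 -4 -2  0  2  4  6  8 10 12 14 16 18 20]
sc [ 34  37  44  51  51  53  65  86 106 121 126 128 131 134] 
 d [ 2  1  0  1  0  0  1  0 -1  0  1  0  0  0]
position: [0.5307, 0.244, 0.1678]
force: [2.5, -1.5, 6.2]
t 18.18 r 0.0398 th 55.5 F [ 2.5 -1.5  6.2] Ftan(cw) -2.9
e  [-6 -4 -2  0  2  4  6  8 10 12 14 16 18 20]
sc [ 35  37  45  51  52  53  65  86 107 120 126 129 131 134] 
 d [ 2  1  0  1  0  0  2  0 -1 -1  1  1  0  0]
```

```bash
python3 -m handwheel '[{"dx":-1.01,"dy":0.95,"dz":0.05,"wx":0,"wy":0,"wz":0,"claw":10},{"dx":0,"dy":0,"dz":0,"wx":0,"wy":0,"wz":0,"claw":10}]'|grep -E "^force|posi"; python3 tab.py|head -4;python3 -m handwheel '[{"dx":-1.28,"dy":0.55,"dz":0.06,"wx":0,"wy":0,"wz":0,"claw":10},{"dx":0,"dy":0,"dz":0,"wx":0,"wy":0,"wz":0,"claw":10}]'|grep -E "^force|posi"; python3 tab.py|head -4
```

```text
position: [0.5407, 0.2343, 0.1672]
force: [1.5, -2.3, 7.1]
t 18.73 r 0.0399 th 35.4 F [ 1.5 -2.3  7.1] Ftan(cw) -2.7
e  [-6 -4 -2  0  2  4  6  8 10 12 14 16 18 20]
sc [ 35  37  44  50  52  52  64  86 106 120 127 129 131 134] 
 d [ 3  1 -1  0  0 -1  1  0 -1  0  1  1  0  0]
position: [0.5467, 0.2218, 0.1666]
force: [-1.6, -4.3, 8.5]
t 19.27 r 0.0399 th 15.4 F [-1.6 -4.3  8.5] Ftan(cw) -3.7
e  [-6 -4 -2  0  2  4  6  8 10 12 14 16 18 20]
sc [ 34  36  44  51  52  53  64  86 106 120 126 129 132 134] 
 d [ 1  0 -1  1  0  0  1  0 -2 -1  1  1  1  0]
```

```bash
python3 -m handwheel '[{"dx":-1.39,"dy":0.08,"dz":0.05,"wx":0,"wy":0,"wz":0,"claw":10},{"dx":0,"dy":0,"dz":0,"wx":0,"wy":0,"wz":0,"claw":10}]'|grep -E "^force|posi"; python3 tab.py|head -4
```

```text
position: [0.5481, 0.2081, 0.1661]
force: [-3.0, -3.5, 8.1]
t 19.82 r 0.0400 th -4.5 F [-3.  -3.5  8.1] Ftan(cw) -3.8
e  [-6 -4 -2  0  2  4  6  8 10 12 14 16 18 20]
sc [ 35  37  44  50  52  53  64  86 107 121 125 125 126 128] 
 d [ 2  1 -1  0  0  0  1  0 -1  0  0 -3 -5 -6]
```

```bash
python3 -m handwheel '[{"dx":-1.33,"dy":-0.4,"dz":0.06,"wx":0,"wy":0,"wz":0,"claw":10},{"dx":0,"dy":0,"dz":0,"wx":0,"wy":0,"wz":0,"claw":10}]'|grep -E "^force|posi"; python3 tab.py|head -4;python3 -m handwheel '[{"dx":-1.11,"dy":-0.83,"dz":0.05,"wx":0,"wy":0,"wz":0,"claw":10},{"dx":0,"dy":0,"dz":0,"wx":0,"wy":0,"wz":0,"claw":10}]'|grep -E "^force|posi"; python3 tab.py|head -4
```

```text
position: [0.5448, 0.1949, 0.1655]
force: [-4.4, -2.1, 9.6]
t 20.38 r 0.0401 th -24.0 F [-4.4 -2.1  9.6] Ftan(cw) -3.8
e  [-6 -4 -2  0  2  4  6  8 10 12 14 16 18 20]
sc [ 33  37  44  50  51  52  64  86 108 121 124 123 121 120] 
 d [  1   1  -1   0   0  -1   1   0   0   0  -1  -5 -10 -14]
position: [0.5373, 0.1835, 0.165]
force: [-3.1, -0.6, 8.9]
t 20.93 r 0.0402 th -43.7 F [-3.1 -0.6  8.9] Ftan(cw) -2.6
e  [-6 -4 -2  0  2  4  6  8 10 12 14 16 18 20]
sc [ 32  35  44  50  51  53  63  85 107 120 124 123 120 119] 
 d [  0   0   0   1   0   0   0  -1  -1  -1  -2  -5 -11 -15]
```

```bash
python3 -m handwheel '[{"dx":-0.76,"dy":-1.16,"dz":0.06,"wx":0,"wy":0,"wz":0,"claw":10},{"dx":0,"dy":0,"dz":0,"wx":0,"wy":0,"wz":0,"claw":10}]'|grep -E "^force|posi"; python3 tab.py|head -4
```

```text
position: [0.5263, 0.1752, 0.1645]
force: [-3.3, -0.9, 8.4]
t 21.48 r 0.0402 th -63.3 F [-3.3 -0.9  8.4] Ftan(cw) -3.3
e  [-6 -4 -2  0  2  4  6  8 10 12 14 16 18 20]
sc [ 33  36  44  50  51  53  64  86 107 120 125 124 121 119] 
 d [  0   0   0   1  -1   0   1   0   0   0  -1  -4 -10 -15]
```

```bash
python3 -m handwheel '[{"dx":-0.32,"dy":-1.35,"dz":0.05,"wx":0,"wy":0,"wz":0,"claw":10},{"dx":0,"dy":0,"dz":0,"wx":0,"wy":0,"wz":0,"claw":10}]'|grep -E "^force|posi"; python3 tab.py|head -4;python3 -m handwheel '[{"dx":0.16,"dy":-1.38,"dz":0.06,"wx":0,"wy":0,"wz":0,"claw":10},{"dx":0,"dy":0,"dz":0,"wx":0,"wy":0,"wz":0,"claw":10}]'|grep -E "^force|posi"; python3 tab.py|head -4
```

```text
position: [0.5131, 0.1712, 0.164]
force: [-3.0, -0.4, 8.1]
t 22.02 r 0.0403 th -83.0 F [-3.  -0.4  8.1] Ftan(cw) -3.0
e  [-6 -4 -2  0  2  4  6  8 10 12 14 16 18 20]
sc [ 32  36  44  51  52  52  64  86 107 120 125 124 121 120] 
 d [  0   0  -1   1   0  -1   1   0  -1  -1  -1  -4 -10 -14]
position: [0.4993, 0.1719, 0.1634]
force: [-4.3, -0.4, 9.4]
t 22.57 r 0.0403 th -102.8 F [-4.3 -0.4  9.4] Ftan(cw) -4.2
e  [-6 -4 -2  0  2  4  6  8 10 12 14 16 18 20]
sc [ 33  36  45  51  51  53  64  86 107 120 125 123 121 119] 
 d [  0   0   0   2   0   0   1   0   0  -1  -1  -5 -10 -14]
```

```bash
python3 -m handwheel '[{"dx":0.62,"dy":-1.24,"dz":0.06,"wx":0,"wy":0,"wz":0,"claw":10},{"dx":0,"dy":0,"dz":0,"wx":0,"wy":0,"wz":0,"claw":10}]'|grep -E "^force|posi"; python3 tab.py|head -4
```

```text
position: [0.4865, 0.1772, 0.1628]
force: [-3.4, 0.1, 11.1]
t 23.12 r 0.0404 th -122.5 F [-3.4  0.1 11.1] Ftan(cw) -2.9
e  [-6 -4 -2  0  2  4  6  8 10 12 14 16 18 20]
sc [ 32  36  44  51  51  52  64  86 107 121 125 123 121 120] 
 d [  0   0   0   1   0  -1   1   0  -1   0  -1  -5 -10 -14]
```

```bash
python3 -m handwheel '[{"dx":1.01,"dy":-0.95,"dz":0.05,"wx":0,"wy":0,"wz":0,"claw":10},{"dx":0,"dy":0,"dz":0,"wx":0,"wy":0,"wz":0,"claw":10}]'|grep -E "^force|posi"; python3 tab.py|head -4
```

```text
position: [0.4762, 0.1867, 0.1623]
force: [-4.2, 1.7, 12.8]
t 23.68 r 0.0403 th -142.6 F [-4.2  1.7 12.8] Ftan(cw) -3.9
e  [-6 -4 -2  0  2  4  6  8 10 12 14 16 18 20]
sc [ 32  36  44  49  50  52  65  87 107 119 124 123 120 120] 
 d [  0   0  -1  -1  -1  -1   2   1  -1  -1  -2  -5 -11 -14]
```

```bash
python3 -m handwheel '[{"dx":1.28,"dy":-0.55,"dz":0.06,"wx":0,"wy":0,"wz":0,"claw":10},{"dx":0,"dy":0,"dz":0,"wx":0,"wy":0,"wz":0,"claw":10}]'|grep -E "^force|posi"; python3 tab.py|head -4
```

```text
position: [0.4698, 0.1991, 0.1617]
force: [-4.8, -0.2, 15.4]
t 24.23 r 0.0402 th -162.5 F [-4.8 -0.2 15.4] Ftan(cw) -1.2
e  [-6 -4 -2  0  2  4  6  8 10 12 14 16 18 20]
sc [ 34  41  53  60  58  56  66  86 106 120 125 123 121 120] 
 d [  1   5   8  10   7   3   2   0  -2  -1  -1  -5 -10 -14]
```

```bash
python3 -m handwheel '[{"dx":1.39,"dy":-0.08,"dz":0.05,"wx":0,"wy":0,"wz":0,"claw":10},{"dx":0,"dy":0,"dz":0,"wx":0,"wy":0,"wz":0,"claw":10}]'|grep -E "^force|posi"; python3 tab.py|head -4
```

```text
position: [0.4681, 0.2131, 0.1612]
force: [-5.6, 2.3, 14.0]
t 24.77 r 0.0402 th 177.3 F [-5.6  2.3 14. ] Ftan(cw) -2.1
e  [-6 -4 -2  0  2  4  6  8 10 12 14 16 18 20]
sc [ 36  49  74 101 113 108  95  95 107 119 124 124 122 121] 
 d [  4  13  29  51  62  55  32   9   0  -1  -2  -4  -9 -13]
```

```bash
python3 -m handwheel '[{"dx":1.33,"dy":0.4,"dz":0.06,"wx":0,"wy":0,"wz":0,"claw":10},{"dx":0,"dy":0,"dz":0,"wx":0,"wy":0,"wz":0,"claw":10}]'|grep -E "^force|posi"; python3 tab.py|head -4
```

```text
position: [0.4713, 0.2269, 0.1606]
force: [-4.8, 2.9, 13.9]
t 25.32 r 0.0401 th 156.9 F [-4.8  2.9 13.9] Ftan(cw) -0.8
e  [-6 -4 -2  0  2  4  6  8 10 12 14 16 18 20]
sc [ 36  49  77 110 135 143 133 121 116 120 124 126 128 131] 
 d [ 3 13 33 60 83 90 70 35  9 -1 -2 -2 -3 -3]
```

```bash
python3 -m handwheel '[{"dx":1.11,"dy":0.83,"dz":0.05,"wx":0,"wy":0,"wz":0,"claw":10},{"dx":0.24,"dy":0.26,"dz":0.01,"wx":0,"wy":0,"wz":0,"claw":10},{"dx":0,"dy":0,"dz":0,"wx":0,"wy":0,"wz":0,"claw":10}]'|grep -E "^force|posi"; python3 tab.py|head -4
```

```text
position: [0.4812, 0.2407, 0.16]
force: [-2.9, 2.0, 12.3]
t 26.0 r 0.0400 th 132.5 F [-2.9  2.  12.3] Ftan(cw) 0.8
e  [-6 -4 -2  0  2  4  6  8 10 12 14 16 18 20]
sc [ 36  49  77 111 138 155 157 150 136 124 119 122 126 130] 
 d [  4  13  32  61  87 102  94  64  28   3  -7  -6  -5  -4]
```

```bash
python3 -m handwheel '[{"dx":0,"dy":0,"dz":0,"wx":0,"wy":0,"wz":0,"claw":30},{"dx":0,"dy":0,"dz":0,"wx":0,"wy":0,"wz":0,"claw":45},{"dx":0,"dy":0,"dz":0,"wx":0,"wy":0,"wz":0,"claw":45},{"dx":0,"dy":0,"dz":-2,"wx":0,"wy":0,"wz":0,"claw":45},{"dx":0,"dy":0,"dz":-4,"wx":0,"wy":0,"wz":0,"claw":45},{"dx":0,"dy":0,"dz":-4,"wx":0,"wy":0,"wz":0,"claw":45},{"dx":3,"dy":-4,"dz":0,"wx":0,"wy":0,"wz":0,"claw":45},{"dx":4,"dy":-4,"dz":0,"wx":0,"wy":0,"wz":0,"claw":45}]'; python3 -m handwheel '[{"dx":4,"dy":-4,"dz":0,"wx":0,"wy":0,"wz":0,"claw":45},{"dx":4,"dy":-4,"dz":0,"wx":0,"wy":0,"wz":0,"claw":45},{"dx":4,"dy":-3,"dz":0,"wx":0,"wy":0,"wz":0,"claw":45},{"dx":4,"dy":0,"dz":0,"wx":0,"wy":0,"wz":0,"claw":45},{"dx":0,"dy":0,"dz":0,"wx":0,"wy":0,"wz":0,"claw":45},{"dx":0,"dy":0,"dz":0,"wx":0,"wy":0,"wz":0,"claw":45}]'; python3 tab.py
python3 - <<'E'
from fb import *
fitbar([.5037,.2755,-1.49],0,0,.032)
f=grab("scene");g=grab("top")
cv2.imwrite('pics/e.png',np.hstack([cv2.resize(f['frame'][150:250,200:300],None,fx=4,fy=4,interpolation=2),cv2.resize(g['frame'][150:250,200:300],None,fx=4,fy=4,interpolation=2)]))
E
```

```text
clock: 27.3
position: [0.3957, 0.3042, 0.2598]
tool_rot: [3.141, -0.0, 1.646]
force: [0.4, 1.5, -0.1]
grip_width: 0.0387
finger_force: 0.0
clock: 28.05
position: [0.2747, 0.4547, 0.2592]
tool_rot: [-3.142, 0.001, 1.647]
force: [-0.1, -1.0, 0.0]
grip_width: 0.0384
finger_force: 0.0
t 28.05 r 0.3374 th 133.8 F [-0.1 -1.   0. ] Ftan(cw) 0.7
e  [-6 -4 -2  0  2  4  6  8 10 12 14 16 18 20]
sc [ 37  48  72 102 127 143 145 138 125 114 111 113 116 119] 
 d [  4  12  28  52  76  90  82  52  17  -6 -14 -15 -15 -15]
tp [ 91  97 127 160 198 214 221 216 208 200 196 195 195 194] 
 d [-32 -26   4  37  76  93 100  95  87  79  76  75  75  75]
scene 0.91 [209.9, 178.4, 58.6, 45.2]
top 0.92 [213.7, 197.2, 43.8, 12.9]
[ 0.5022  0.2834 -1.5151] 0.533
[ 0.5013  0.2819 -1.5296] 0.175
[ 0.5038  0.286  -1.4786] 0.332
```

View pics/e.png

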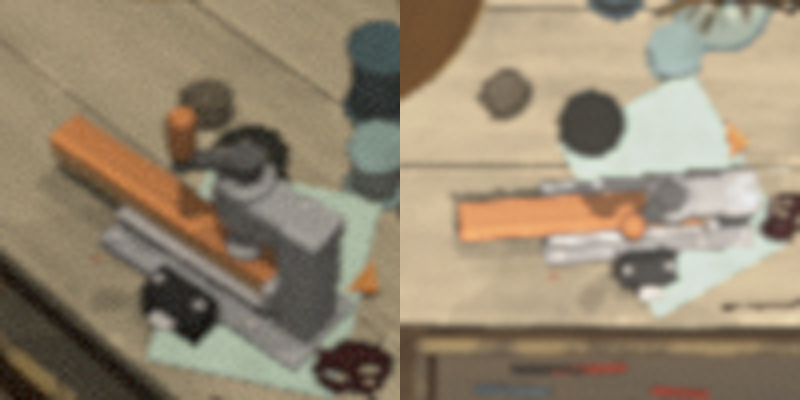

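Run:
```python
from h import *
g=grab("top"); m=optics.masks_of("bar","top")[0]["region"]
im=np.mean([grab("top")["frame"].astype(np.float32) for _ in range(4)],0)
sat=im[:,:,2]-im[:,:,0]   # red-blue
b=cv2.resize(sat,None,fx=4,fy=4,interpolation=cv2.INTER_CUBIC)
def edge(z,cols,lo,hi,img,thr,first):
    P=[]
    for u in cols:
        col=img[int(lo*4):int(hi*4),int(u*4+2)]; k=np.nonzero(col>thr)[0]
        if len(k): v=lo+((k[0] if first else k[-1])+.5)/4-.5; P.append(atz(g,u,v,z)[:2])
    P=np.array(P); c=np.polyfit(P[:,1],P[:,0],1); r=P[:,0]-np.polyval(c,P[:,1]); return c,r.std(),P[:,1].min(),P[:,1].max()
thr=75
print("sat sample",sat[205,220],sat[190,220])
for nm,z,cols,first in(("up",.054,range(217,245),1),("low",.054,range(217,252),0)):
    c,sd,a,bb=edge(z,cols,192,218,b,thr,first); print("bar",nm,"yaw",(-np.pi/2+np.arctan(-c[0])*-1 if 0 else np.arctan2(-1,-c[0])).round(4),"x at y.2755 %.4f"%np.polyval(c,.2755),"sd %.4f"%sd)
# bar midline check vs clamp axis with top-fit and mean clamp
for p in([.509,.2095,-1.477],[.5092,.2085,-1.49],[.5096,.2069,-1.508]): print(p, "axis x at y .2755 %.4f"%(p[0]+(.2755-p[1])/np.tan(p[2])))
```

```text
sat sample 122.25 46.0
bar up yaw -1.5045 x at y.2755 0.5183 sd 0.0006
bar low yaw -1.4734 x at y.2755 0.4889 sd 0.0006
[0.509, 0.2095, -1.477] axis x at y .2755 0.5028
[0.5092, 0.2085, -1.49] axis x at y .2755 0.5038
[0.5096, 0.2069, -1.508] axis x at y .2755 0.5053
```

```bash
python3 -c "
from workcell import job_done
print(job_done())"
```

```text
the job is handed in; nothing more can be done
None
```

I handed the job in after about 28 s of the 72 s. The bar is clamped along the platen against the back stop, about 1 mm off centre. The force tab stands about 10 mm out by my camera estimate, and the arm is clear of everything. `job_done()` returned no verdict.

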